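# Gauge the tube end caps and stopper the jar

### The arm

A 6-joint arm with a two-finger parallel gripper is mounted at the origin on a cart in front of the work surface, level with it; the furniture and walls round the work are solid. World frame = base frame: x ahead of the robot, y to its left, z up, the work surface at z = 0. Lengths are in m, angles in degrees, forces in N, time in s.
With the tool pointing down it reaches from about 0.35 to 0.875 m from the base axis. Payload 4.2 kg.
Tool frame: the origin (TCP) lies on the front face of the gripper's body, between the roots of the fingers; the fingertips stand finger_overhang ahead of it and the grasp point (between the pads) lies 51 mm ahead of it (finger_overhang is the distance from the TCP to the fingertips, in m); z points along the fingers, y is the line along which they close (so a half turn about z gives the same grasp; the last joint's range is limited). The gripper opens to 87 mm and grips with 3 to 60 N. Pads are 19 mm wide; open, the fingers measure 117 mm over their backs; the gripper's body (75 mm by 190 mm) begins 51 mm behind the grasp point.
Start: joints at [-61.501, 22.042, 0.453, 0, -68.411, -14.817], TCP at [0.148, -0.607, 0.292] pointing down, gripper open.
Joint ranges: [-179.83, 179.83], [-69.29, 118.12], [-61.27, 80.66], [-181.25, 117.63], [-171.15, -9.14], [-177.46, 177.46]. Speed limits (degrees/s): [159.86, 159.86, 180, 180, 180, 180].

### API

Orientations are given as a 3x3 rotation matrix whose columns are the frame's x, y, z axes.
In Python, from station import sense, capture, camera_model, finish_job, finger_overhang gives the robot as it stands. The module is installed in compiled form; this text tells all that it offers.
- The arm moves only by the tool jog_arm, never from a script. Its argument "rows" is a list that holds one entry, the list of rows, each a list of 4 numbers: the shift along the tool's x, y, z in m, then the turn about the tool's z in rad. A call has 1 to 20 rows; each row shifts and turns the commanded pose from where the row before left it, along the tool's axes as they then stand; what a row does not reach is not made up. A row lasts 1/8 s, in which the tool goes at most 62.5 mm and 10.7 degrees, less where a joint would pass 70% of its speed; a pose out of reach is approached as far as the arm can. A call is refused whole if a number of a shift passes 0.0625 or a number of a turn 0.188, either way. A call with a gripper value outside its range is refused whole. "claw" is the opening, from 0 (shut) to 1 (fully open), set as the call begins (left out, the last holds). The fingers move at their own pace and stop on an object; the grip force is fixed at half the most. Time passes only in rows, so rows that do not move let the fingers close. It gives the time, the measured TCP pose, the force, the opening and the grip force at its end, in the units of the state.
- sense(): the state, without advancing time (a new reading comes with each control period).
- capture(name): name is "side" or "top"; returns the picture (384x512x3 uint8, red, green, blue); there is no depth.
- camera_model(name): a dict with "fovy" (degrees; the focal length in pixels is half the picture's height over the tangent of half this angle, whatever the lens; pixels are square), "cx", "cy" (the principal point, pixels), "k1" (the pictures are not rectified: a ray, as slopes to the right and down, at radius r is drawn at 1 + k1 r^2 times it, then the intrinsics apply), "eye" and "rotation" of the camera in the world. Camera axes: x right, y down, z forward; pixel columns grow to the right and rows downward; lengths in m; the calibration is good to about 2 mm. A picture is of the moment at which its call begins. camera_model takes no time and is no camera call.
- finish_job(): hands the job in; it is judged then, once.
The state is a dict: "time_s": time; "joints": joint angles; "joint_velocities": joint speeds; "effort": joint torques, N m; "tcp_pos": TCP position; "ee_rot": TCP orientation; "wrist_force": force on the tool from outside, world axes, zero at the start; "moment": the same for the moment, N m; "gripper_width": opening from 0.0 (shut) to 1.0 (fully open); "gripper_force": force on a finger pad.
Only numpy, scipy, OpenCV 4.12 (cv2) and the standard library are available. Lean on these libraries where they do the work, as an engineer would, in place of code of your own. Each camera call takes 0.05 s, during which the arm holds its last target. There are 200 camera calls.

### The job

Try each steel end cap on the gauge pin, open end down, from the shortest to the tallest, sliding it down gently as far as it will go without forcing it. Put the caps that go fully home on the shoulder into the glass jar and those that stop short into the plywood tray. When all are sorted, set the cork stopper gently and upright in the jar's neck, and leave the other tools where they lie.

Things in the scene. Friction and masses are not known exactly. Their poses are not given: they have to be found in the camera images.
- gauge: Fixed steel go-gauge: 70 x 70 x 12 mm base, a shoulder disc 48 mm across and 6 mm thick, an upright pin 30 mm across, 22 mm long above the shoulder (top 40 mm above the table; last 7 mm taper to 22 mm). A good cap goes down onto the shoulder, a too shallow one stops 11 mm above it. Origin: centre of the underside, on the pin's axis; z up.
- shoulder (a point): Centre of the gauge's shoulder face (18 mm above the table), at the foot of the pin, on its axis; z up along the pin.
- jar: Fixed round slippery clear glass jar, 140 mm across, 112 mm high, with a waisted neck 82 mm across outside and 72 mm inside at the top (straight for 17 mm); inside it is 130 mm across below the neck, floor 5 mm thick with a 16 mm cone in the middle. Origin: centre of the underside; z up.
- jar_mouth (a point): Centre of the jar's mouth, level with its rim, 112 mm above the table; z up.
- stopper: Loose tapered cork stopper, 60 g, standing narrow end down: cork 62 mm across at the bottom, 78 mm at its top 30 mm higher; on it a wooden knob 26 mm across and 24 mm high to hold it by (total height 54 mm). Origin: centre of the narrow underside; z up. Lowered upright in the jar's neck it wedges by its taper with its underside about 19 to 26 mm below the rim.
- tray: Fixed low open plywood tray for rejects, 110 mm (x) by 220 mm (y), 28 mm high, walls and floor 6 mm thick. Origin: centre of the underside; y along its length, z up.
- cap_32: Loose steel tube end cap, 32 mm high (the caps are 32 to 52 mm high in steps of 4), 44 mm across, straight sides, closed dome (top 4 mm), standing open end down. Origin: centre of the open underside; z to the dome. 40 to 85 g. Bore 33 mm wide, 24 mm deep if good, 11 mm if too shallow; the outside does not tell which. Only some of the caps are present (None if absent).
- cap_36: Loose steel tube end cap, 36 mm high (the caps are 32 to 52 mm high in steps of 4), 44 mm across, straight sides, closed dome (top 4 mm), standing open end down. Origin: centre of the open underside; z to the dome. 40 to 85 g. Bore 33 mm wide, 24 mm deep if good, 11 mm if too shallow; the outside does not tell which. Only some of the caps are present (None if absent).
- cap_40: Loose steel tube end cap, 40 mm high (the caps are 32 to 52 mm high in steps of 4), 44 mm across, straight sides, closed dome (top 4 mm), standing open end down. Origin: centre of the open underside; z to the dome. 40 to 85 g. Bore 33 mm wide, 24 mm deep if good, 11 mm if too shallow; the outside does not tell which. Only some of the caps are present (None if absent).
- cap_44: Loose steel tube end cap, 44 mm high (the caps are 32 to 52 mm high in steps of 4), 44 mm across, straight sides, closed dome (top 4 mm), standing open end down. Origin: centre of the open underside; z to the dome. 40 to 85 g. Bore 33 mm wide, 24 mm deep if good, 11 mm if too shallow; the outside does not tell which. Only some of the caps are present (None if absent).
- cap_48: Loose steel tube end cap, 48 mm high (the caps are 32 to 52 mm high in steps of 4), 44 mm across, straight sides, closed dome (top 4 mm), standing open end down. Origin: centre of the open underside; z to the dome. 40 to 85 g. Bore 33 mm wide, 24 mm deep if good, 11 mm if too shallow; the outside does not tell which. Only some of the caps are present (None if absent).
- cap_52: Loose steel tube end cap, 52 mm high (the caps are 32 to 52 mm high in steps of 4), 44 mm across, straight sides, closed dome (top 4 mm), standing open end down. Origin: centre of the open underside; z to the dome. 40 to 85 g. Bore 33 mm wide, 24 mm deep if good, 11 mm if too shallow; the outside does not tell which. Only some of the caps are present (None if absent).
- tape_measure: Bystander: dark pocket tape measure, 60 x 74 x 28 mm, lying on the table; leave alone. Origin: underside.
- try_square: Bystander: try square with wooden stock and steel blade, 153 x 105 x 15 mm; leave alone. Origin: underside.
- screwdriver: Bystander: screwdriver with orange handle, 160 mm long; leave alone. Origin: underside.
Mind the look-alikes: they are no part of the job. What is shaped like the cap_48 but orange or red is not meant.

How it is judged (in metres and radians):
On the way, in this order (a step that is already met when the one before it is completed fails the run):
1. the 32 mm high cap, if present, is upright on the gauge pin as far down as it goes (home: within 4 mm of the shoulder) (horizontal distance between cap_32 and shoulder below 0.004 m and z of cap_32 in the frame of shoulder below 0.004 m and angle between cap_32's own z axis and vertical below 0.12 rad), for 0.2 s.
2. the 36 mm high cap, if present, is upright on the gauge pin as far down as it goes (it stops 11 mm above the shoulder; below 14 mm) (horizontal distance between cap_36 and shoulder below 0.004 m and z of cap_36 in the frame of shoulder below 0.014 m and angle between cap_36's own z axis and vertical below 0.12 rad), for 0.2 s.
3. the 40 mm high cap, if present, is upright on the gauge pin as far down as it goes (it stops 11 mm above the shoulder; below 14 mm) (horizontal distance between cap_40 and shoulder below 0.004 m and z of cap_40 in the frame of shoulder below 0.014 m and angle between cap_40's own z axis and vertical below 0.12 rad), for 0.2 s.
4. the 44 mm high cap, if present, is upright on the gauge pin as far down as it goes (home: within 4 mm of the shoulder) (horizontal distance between cap_44 and shoulder below 0.004 m and z of cap_44 in the frame of shoulder below 0.004 m and angle between cap_44's own z axis and vertical below 0.12 rad), for 0.2 s.
5. the 48 mm high cap, if present, is upright on the gauge pin as far down as it goes (home: within 4 mm of the shoulder) (horizontal distance between cap_48 and shoulder below 0.004 m and z of cap_48 in the frame of shoulder below 0.004 m and angle between cap_48's own z axis and vertical below 0.12 rad), for 0.2 s.
6. the 52 mm high cap, if present, is upright on the gauge pin as far down as it goes (it stops 11 mm above the shoulder; below 14 mm) (horizontal distance between cap_52 and shoulder below 0.004 m and z of cap_52 in the frame of shoulder below 0.014 m and angle between cap_52's own z axis and vertical below 0.12 rad), for 0.2 s.
At the end, for the whole second after the job is handed in: Every cap that goes home on the gauge lies in the jar, every cap that stops short lies in the tray (on or near its floor, inside the walls), all at rest; the stopper sits in the jar's neck, within 5 mm of centre, its underside at least 12 mm below the rim, upright within 0.12 rad, at rest (horizontal distance between each of cap_32, cap_44, cap_48 and jar below 0.066 m and height (world z) of each of cap_32, cap_44, cap_48 below 0.09 m and linear speed of each of cap_32, cap_36, cap_40, cap_44, cap_48, cap_52, stopper below 0.02 m/s and x of cap_36 in the frame of tray between -0.055 and 0.055 m and y of cap_36 in the frame of tray between -0.11 and 0.11 m and z of each of cap_36, cap_40, cap_52 in the frame of tray below 0.035 m and x of cap_40 in the frame of tray between -0.055 and 0.055 m and y of cap_40 in the frame of tray between -0.11 and 0.11 m and x of cap_52 in the frame of tray between -0.055 and 0.055 m and y of cap_52 in the frame of tray between -0.11 and 0.11 m and horizontal distance between stopper and jar_mouth below 0.005 m and z of stopper in the frame of jar_mouth below -0.012 m and angle between stopper's own z axis and vertical below 0.12 rad); the robot touches nothing.
It fails at once if a cap is pushed against the gauge by the gripper with over 40 N ((contact force between cap_32 and gauge above 40 N and contact force between cap_32 and the fingers above 0.5 N) or (contact force between cap_36 and gauge above 40 N and contact force between cap_36 and the fingers above 0.5 N) or (contact force between cap_40 and gauge above 40 N and contact force between cap_40 and the fingers above 0.5 N) or (contact force between cap_44 and gauge above 40 N and contact force between cap_44 and the fingers above 0.5 N) or (contact force between cap_48 and gauge above 40 N and contact force between cap_48 and the fingers above 0.5 N) or (contact force between cap_52 and gauge above 40 N and contact force between cap_52 and the fingers above 0.5 N)).
It fails at once if the stopper is pushed against the jar by the gripper with over 40 N (contact force between stopper and jar above 40 N and contact force between stopper and the fingers above 0.5 N).
It fails at once if the tape measure, try square or screwdriver is moved over 25 mm (distance of any of tape_measure, try_square, screwdriver from where it was at the start of the episode above 0.025 m).
Of cap_32, cap_36, cap_40, cap_44, cap_48, cap_52 only 4 to 6 are there at a start; the rules pass over those that are not, and their reading is None.
At some moment in a run one of cap_32, cap_36, cap_40, cap_44, stopper may be knocked a few centimetres aside while the robot is not near it.
It also fails if it takes over 210 s, if anything falls off the work surface, if the arm or the gripper's body presses on something with over 40 N, if the wrist force passes 120 N, or if a joint passes its speed limit or range.

## Working session

There is one attempt and no reset: what is moved stays moved. The work goes in short steps, Python scripts to look and compute and a tool call to move; the robot and the scene stay as the last step left them, time stands still between calls to the robot, and variables do not carry over. Pictures are saved under pics/ and viewed, at most 14 in all, crops included, and the job is handed in when it is done.

Besides the shell and the picture viewer there is one more tool, called after "Emit:" as name([rows], argument=value, ...), one row to a line, values as JSON. jog_arm: Moves the arm, as the interface text tells. Its arguments: {"type":"object","properties":{"rows":{"type":"array"},"claw":{"type":"number"}},"required":["rows"]}

```bash
mkdir -p pics; cat > h.py <<'E'
import numpy as np, cv2
from station import *
def cm(n):
    m=camera_model(n); f=192/np.tan(np.radians(m['fovy'])/2)
    K=np.array([[f,0,m['cx']],[0,f,m['cy']],[0,0,1]]); return K,np.array([m['k1'],0,0,0,0.]),np.array(m['eye']),np.array(m['rotation'])
def ray(n,u,v):
    K,d,e,R=cm(n); p=cv2.undistortPoints(np.array([[[u,v]]],float),K,d)[0,0]
    return e,R@np.array([p[0],p[1],1])
def onz(n,u,v,z):
    e,d=ray(n,u,v); return e+d*(z-e[2])/d[2]
def proj(n,P):
    K,d,e,R=cm(n); r=cv2.Rodrigues(R.T)[0]
    return cv2.projectPoints(np.array(P,float).reshape(-1,1,3),r,-R.T@e,K,d)[0].reshape(-1,2)
def save(n,f,crop=None,s=1):
    im=capture(n); cv2.imwrite('pics/raw_'+f,im[...,::-1]); o=im[...,::-1]
    if crop: o=o[crop[1]:crop[3],crop[0]:crop[2]]
    cv2.imwrite('pics/'+f,cv2.resize(o,None,fx=s,fy=s,interpolation=cv2.INTER_CUBIC)); return im
E
python3 - <<'E'
from h import *
save('top','t0.png',s=1.56); save('side','s0.png',s=1.56)
for n in('top','side'):print(camera_model(n))
print(sense(),finger_overhang if not callable(finger_overhang) else finger_overhang())
E
```

```text
{'fovy': 57.48547213389777, 'cx': 256.8035923372803, 'cy': 192.58221704955054, 'k1': 0.028385082928490263, 'eye': array([0.24392517, 0.01821216, 1.36092401]), 'rotation': array([[-0.01796218, -0.9805237 ,  0.19557771],
       [-0.99980449,  0.01599715, -0.0116224 ],
       [ 0.00826735, -0.19574824, -0.98061933]])}
{'fovy': 57.96411527928656, 'cx': 256.71041457026666, 'cy': 194.90267784277128, 'k1': -0.05174918438126491, 'eye': array([0.57928928, 1.04469364, 0.57466508]), 'rotation': array([[-0.99682281,  0.02581492, -0.07535167],
       [ 0.07934632,  0.40450197, -0.91108853],
       [ 0.00696022, -0.91417271, -0.40526511]])}
{'time_s': 0.1, 'joints': array([-6.15000896e+01,  2.20863234e+01,  3.90353215e-01, -2.48260101e-02,
       -6.84099837e+01, -1.48169291e+01]), 'joint_velocities': array([-0.09105538, -0.18659832,  0.11972767,  0.09531217,  0.06662748,
        0.01827142]), 'effort': array([-3.71640217e-04, -3.91689956e+01,  1.87935358e+01,  4.23190624e+00,
        1.34646639e-02, -7.21451374e-05]), 'tcp_pos': array([ 0.14778492, -0.60688701,  0.29128921]), 'ee_rot': array([[-9.71657194e-01, -2.36393778e-01, -5.28292731e-04],
       [-2.36394353e-01,  9.71655498e-01,  1.81736459e-03],
       [ 8.37048553e-05,  1.89074079e-03, -9.99998209e-01]]), 'wrist_force': array([-0.45968934, -0.07071142, -0.11229599]), 'moment': array([-0.02598642,  0.00379847, -0.08986244]), 'gripper_force': 0.0, 'gripper_width': 0.9958180485154569} 0.0697
```

View pics/t0.png

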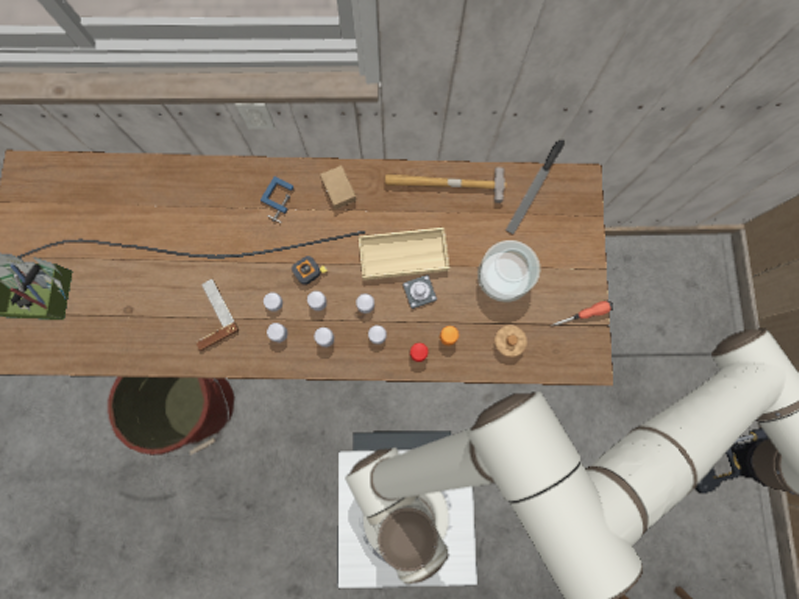

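View pics/s0.png

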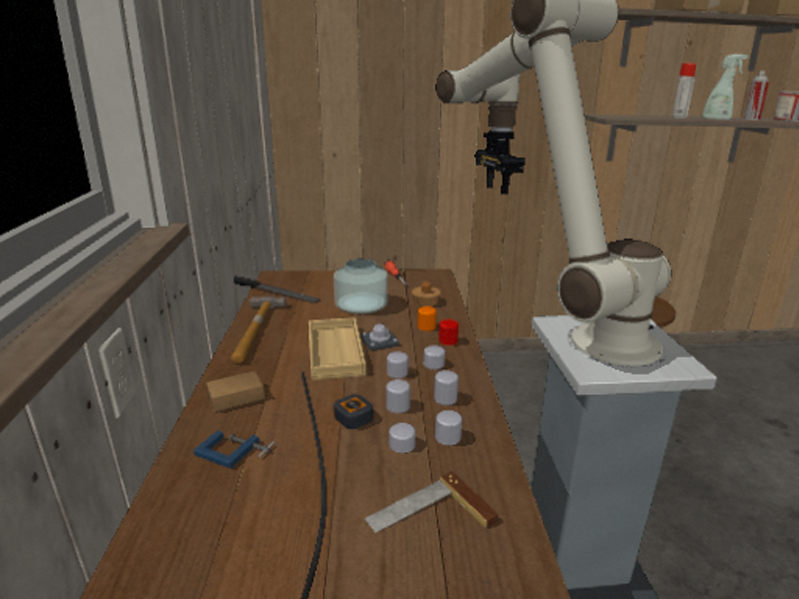

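The top view shows six grey caps at about (272,301), (316,299), (365,303), (276,332), (324,337) and (377,334) in 1.56x pixels. The red (419,352) and orange (450,335) cylinders are the look-alikes. The gauge is at (420,291), jar (509,271), stopper (511,341) and tray (403,254). With all six caps present, ranking their heights is enough to identify them.

```bash
cat >> h.py <<'E'
def capmask(im):
    hsv=cv2.cvtColor(im,cv2.COLOR_RGB2HSV).astype(int); a=im.astype(int)
    m=((a[...,2]-a[...,0]>3)&(hsv[...,1]<60)&(hsv[...,2]>95)).astype(np.uint8)
    return cv2.morphologyEx(m,cv2.MORPH_OPEN,np.ones((3,3),np.uint8))
def blobs(m,lo,hi):
    n,l,s,c=cv2.connectedComponentsWithStats(m); return [(c[i],s[i],l==i) for i in range(1,n) if lo<s[i,4]<hi]
def tri(a,b):
    (e1,d1),(e2,d2)=ray('top',*a),ray('side',*b)
    d1=d1/np.linalg.norm(d1);d2=d2/np.linalg.norm(d2)
    t=np.linalg.lstsq(np.c_[d1,-d2],e2-e1,rcond=None)[0]
    p,q=e1+t[0]*d1,e2+t[1]*d2; return (p+q)/2,np.linalg.norm(p-q)
E
python3 - <<'E'
from h import *
T=cv2.imread('pics/raw_t0.png')[...,::-1];S=cv2.imread('pics/raw_s0.png')[...,::-1]
bt=[b for b in blobs(capmask(T),40,400) if 160<b[0][0]<260 and 180<b[0][1]<230]
bs=[b for b in blobs(capmask(S),60,900) if 240<b[0][0]<300 and 215<b[0][1]<295]
print(len(bt),len(bs))
for b in bt: print('T',b[0].round(1),b[1])
for b in bs: print('S',b[0].round(1),b[1])
for b in bt:
    r=min(((*tri(b[0],s[0]),s) for s in bs),key=lambda q:q[1])
    P=r[0]; s=r[2]; P0=onz('top',*b[0],.021)
    # height from silhouette top row/bottom row in side view
    yb=onz('side',s[0][0],s[1][1]+s[1][3],0)   # near base edge
    e,d=ray('side',s[0][0],s[1][1]); t=(P[1]-.022-e[1])/d[1]; zt=(e+d*t)[2]
    print(b[0].round(1),'mid',P.round(4),'gap',round(r[1],4),'h',round(2*P[2],4),'nearedge y-P',round(yb[1]-P[1],4),'ztop',round(zt,4),'area',s[1][4],'hpx',s[1][3],'wpx',s[1][2])
big=np.hstack([cv2.resize(T[130:240,160:400],None,fx=3.3,fy=3.3,interpolation=cv2.INTER_CUBIC)])
cv2.imwrite('pics/t0c.png',big[...,::-1])
cv2.imwrite('pics/s0c.png',cv2.resize(S[160:300,180:310],None,fx=4.2,fy=4.2,interpolation=cv2.INTER_CUBIC)[...,::-1])
E
```

```text
6 6
T [203.  192.5] [198 187  11  12  98]
T [174.8 193.1] [170 188  11  11  97]
T [234. 194.] [230 189   9  11  87]
T [177.3 213. ] [172 208  12  11 106]
T [241.5 214.1] [237 209  10  11  90]
T [207.7 215.6] [203 210  11  12 103]
S [278.4 226.1] [273 223  12   7  62]
S [254.9 231.5] [249 227  12  11  99]
S [285.4 246.4] [280 239  13  19 153]
S [254.3 248.7] [249 244  12  10 102]
S [287.1 269.1] [280 265  16  10 128]
S [256.9 278.7] [251 272  14  17 158]
[203.  192.5] mid [0.514  0.2096 0.0357] gap 0.0039 h 0.0714 nearedge y-P -0.0274 ztop 0.038 area 102 hpx 10 wpx 12
[174.8 193.1] mid [0.5163 0.3219 0.0169] gap 0.002 h 0.0339 nearedge y-P 0.0196 ztop 0.0219 area 158 hpx 17 wpx 14
[234. 194.] mid [0.5058 0.0912 0.024 ] gap 0.0012 h 0.0481 nearedge y-P 0.0 ztop 0.0278 area 99 hpx 11 wpx 12
[177.3 213. ] mid [0.436  0.3067 0.0316] gap 0.0025 h 0.0632 nearedge y-P -0.0173 ztop 0.0293 area 128 hpx 10 wpx 16
[241.5 214.1] mid [0.4267 0.0628 0.0248] gap 0.0008 h 0.0497 nearedge y-P -0.0175 ztop 0.0241 area 62 hpx 7 wpx 12
[207.7 215.6] mid [0.4233 0.1916 0.0283] gap 0.0005 h 0.0566 nearedge y-P 0.0177 ztop 0.04 area 153 hpx 19 wpx 13
```

View pics/t0c.png

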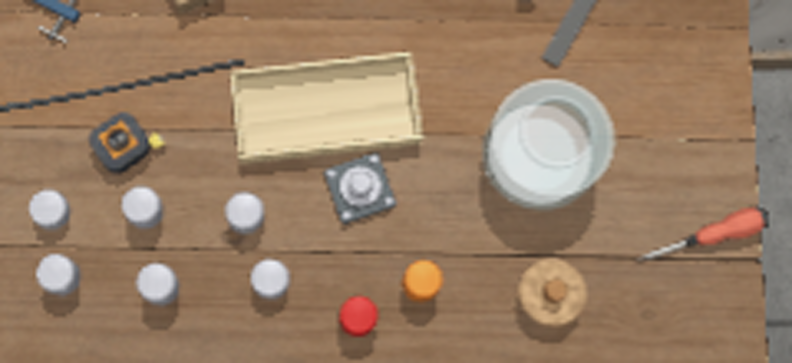

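View pics/s0c.png

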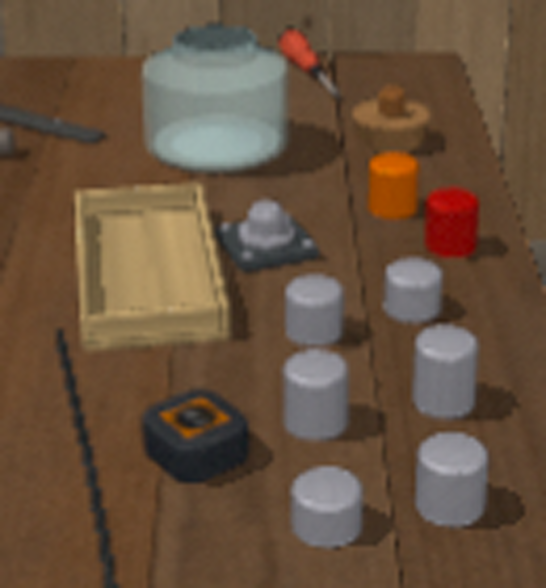

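The crops confirm six grey caps, with the orange and red cylinders distinct from them. My mask missed the shaded cap sides, so I'll loosen it.

```bash
cat >> h.py <<'E'
def capmask4(im):  # 4x upsampled soft mask; pixel u=(U+.5)/4-.5
    a=cv2.resize(im.astype(np.float32),None,fx=4,fy=4,interpolation=cv2.INTER_CUBIC)
    m=((a[...,2]/np.maximum(a[...,0],1)>.8)&(a.max(2)>90)).astype(np.uint8)
    return cv2.morphologyEx(m,cv2.MORPH_OPEN,np.ones((7,7),np.uint8))
def blobs4(im,lo,hi,win):
    out=[]
    for c,s,l in blobs(capmask4(im),lo*16,hi*16):
        c=(c+.5)/4-.5; x,y,w,h=(s[:4]/4.)
        if win[0]<c[0]<win[2] and win[1]<c[1]<win[3]: out.append((c,(x-.375,y-.375,w,h,s[4]/16)))
    return out
def heights(T,S,wt=(150,180,275,235),ws=(235,205,310,305)):
    bt=blobs4(T,60,400,wt); bs=blobs4(S,60,900,ws); res=[]
    for b in bt:
        p,g,s=min(((*tri(b[0],s[0]),s) for s in bs),key=lambda q:q[1]+abs(q[0][2]-.021))
        ctr=b[0]; z=p[2]
        for _ in range(3):
            P=onz('top',*ctr,z)
            hd=np.array(P[:2])-cm('side')[2][:2]; hd/=np.linalg.norm(hd)
            e,d=ray('side',s[0][0],s[1][1]); far=P[:2]+.020*hd
            t=((far-e[:2])@hd)/(d[:2]@hd); zt=(e+d*t)[2]; z=zt/2
        yb=onz('side',s[0][0],s[1][1]+s[1][3],0); near=(P[:2]-yb[:2])@hd
        res.append((P[:2],zt,2*p[2],near,g,b,s))
    return bt,bs,res
E
python3 - <<'E'
from h import *
T=cv2.imread('pics/raw_t0.png')[...,::-1];S=cv2.imread('pics/raw_s0.png')[...,::-1]
bt,bs,res=heights(T,S); print(len(bt),len(bs))
for P,zt,h2,near,g,b,s in sorted(res,key=lambda r:r[1]):
    D=np.linalg.norm(np.r_[P,0.02]-cm('side')[2])
    print(b[0].round(1),s[0].round(1),'P',P.round(4),'ztop',round(zt,4),'h tri',round(h2,4),'near(.022)',round(near,4),'gap',round(g,4),'hpx',s[1][3],'w px*D/f mm',round(s[1][2]*D/346.5*1000,1),'side h*D',round(s[1][3]*D/346.5*1000,1), 'topview w,h',b[1][2:4])
E
```

```text
7 7
[174.5 193. ] [257.3 280.2] P [0.516  0.3237] ztop 0.0291 h tri 0.0279 near(.022) 0.0223 gap 0.0004 hpx 19.5 w px*D/f mm 44.7 side h*D 51.3 topview w,h (np.float64(12.5), np.float64(12.5))
[241.4 214.1] [277.7 228.5] P [0.4283 0.0633] ztop 0.0336 h tri 0.032 near(.022) 0.023 gap 0.0001 hpx 15.5 w px*D/f mm 45.1 side h*D 50.9 topview w,h (np.float64(11.75), np.float64(12.25))
[268.6 186.2] [242.8 213.5] P [ 0.5366 -0.0445] ztop 0.0341 h tri 0.0394 near(.022) 0.0047 gap 0.0018 hpx 11.75 w px*D/f mm 46.8 side h*D 41.5 topview w,h (np.float64(21.5), np.float64(20.5))
[233.7 194. ] [254.2 233.3] P [0.5076 0.0925] ztop 0.0375 h tri 0.0362 near(.022) 0.0236 gap 0.0 hpx 17.25 w px*D/f mm 43.8 side h*D 55.0 topview w,h (np.float64(11.75), np.float64(13.0))
[177.2 212.8] [286.9 273.6] P [0.4371 0.3101] ztop 0.0407 h tri 0.0404 near(.022) 0.0218 gap 0.0005 hpx 22.5 w px*D/f mm 46.4 side h*D 60.5 topview w,h (np.float64(13.25), np.float64(12.5))
[202.7 192.3] [254.5 253.3] P [0.5152 0.2128] ztop 0.0467 h tri 0.0453 near(.022) 0.0217 gap 0.0001 hpx 22.0 w px*D/f mm 44.1 side h*D 63.6 topview w,h (np.float64(12.5), np.float64(13.0))
[207.4 215.6] [285.4 247.9] P [0.4235 0.1936] ztop 0.0497 h tri 0.0491 near(.022) 0.0215 gap 0.0 hpx 22.25 w px*D/f mm 46.0 side h*D 66.0 topview w,h (np.float64(13.0), np.float64(12.75))
```

```bash
python3 - <<'E'
from h import *
c=lambda x,y:(160+(x+.5)/3.3-.5,130+(y+.5)/3.3-.5); s=lambda x,y:(180+(x+.5)/4.2-.5,160+(y+.5)/4.2-.5)
print('jar mouth tri',tri(c(555,132),s(215,40)),onz('top',*c(555,132),.112)); print('jar floor top',onz('top',*c(541,152),0.03), 'side base', onz('side',*s(214,145),.003))
print('knob tri',tri(c(556,287),s(391,95)),'stopper from knob top',onz('top',*c(556,287),.054),'disc',onz('top',*c(552,292),.03))
for q in((233,70),(410,55),(421,142),(240,160)):print('tray',onz('top',*c(*q),.028).round(4))
for q in((326,177),(378,155),(396,205),(345,222)):print('gauge',onz('top',*c(*q),.012).round(4))
print('pin tri',tri(c(362,183),s(265,212)))
T=cv2.imread('pics/raw_t0.png')[...,::-1];S=cv2.imread('pics/raw_s0.png')[...,::-1]
a=cv2.resize(T[170:205,250:288],None,fx=10,fy=10,interpolation=cv2.INTER_CUBIC);b=cv2.resize(S[195:230,225:263],None,fx=10,fy=10,interpolation=cv2.INTER_CUBIC)
cv2.imwrite('pics/g.png',np.hstack([a,b])[...,::-1])
# base mask centroid in top: gray, not wood
A=cv2.resize(T[172:204,252:286].astype(np.float32),None,fx=4,fy=4,interpolation=cv2.INTER_CUBIC)
m=((A[...,2]/A[...,0]>.85)&(A.max(2)>40)).astype(np.uint8); bb=max(blobs(m,100,1e6),key=lambda q:q[1][4])
cn=cv2.findContours(bb[2].astype(np.uint8),0,2)[0][0]; r=cv2.minAreaRect(cn); ctr=(252+(r[0][0]+.5)/4-.5,172+(r[0][1]+.5)/4-.5)
print('rect',ctr,r,onz('top',*ctr,.010))
E
```

```text
jar mouth tri (array([ 0.57561466, -0.26069141,  0.10909674]), np.float64(0.00022578421222075999)) [ 0.57496129 -0.26006289  0.112     ]
jar floor top [ 0.5724683  -0.26032901  0.03      ] side base [ 0.57898139 -0.25492163  0.003     ]
knob tri (array([ 0.4072797 , -0.26460074,  0.04758209]), np.float64(0.003347006063385173)) stopper from knob top [ 0.40812645 -0.26360068  0.054     ] disc [ 0.40539631 -0.26380356  0.03      ]
tray [0.6805 0.1048 0.028 ]
tray [ 0.6961 -0.109   0.028 ]
tray [ 0.5875 -0.1185  0.028 ]
tray [0.5689 0.0969 0.028 ]
gauge [ 0.5503 -0.0049  0.012 ]
gauge [ 0.5764 -0.0679  0.012 ]
gauge [ 0.5147 -0.0877  0.012 ]
gauge [ 0.4951 -0.0264  0.012 ]
pin tri (array([ 0.53786706, -0.04685589,  0.03210655]), np.float64(0.0001486796134161349))
rect (268.5670356750488, 186.4830436706543) ((67.76814270019531, 59.43217468261719), (70.7070083618164, 70.88463592529297), 70.27772521972656) [ 0.53716215 -0.04470053  0.01      ]
```

View pics/g.png

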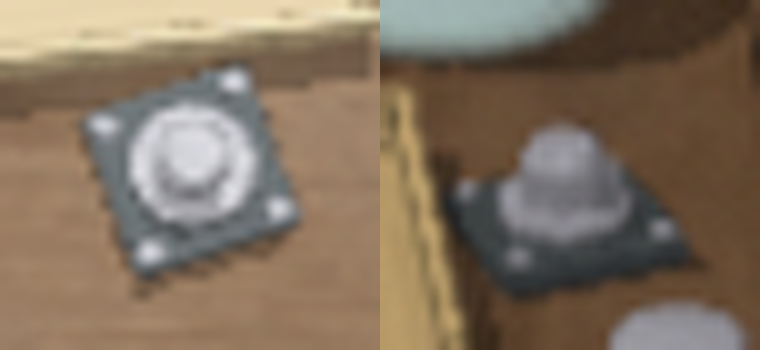

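Reading the gauge crop: pin top at full-image pixel (268.8,184.8) in the top view and (242.5,208.5) in the side view. That puts the gauge axis at about (0.537,-0.045). The jar is at (0.575,-0.260), the stopper at (0.407,-0.264), and the tray centre near (0.633,-0.007). By height rank, the caps are:

| Cap | x, y |
|---|---|
| 32 | .516, .324 |
| 36 | .428, .063 |
| 40 | .508, .0925 |
| 44 | .437, .310 |
| 48 | .515, .213 |
| 52 | .4235, .194 |

I'll square the tool to the world axes first and head for cap_32.

Emit:
jog_arm([
  [[0,0,0.01,0.12],[0,0,0.01,0.119],[-0.045,0.03,0,0],[-0.045,0.03,0,0],[-0.045,0.03,0,0],[-0.045,0.03,0,0],[-0.045,0.03,0,0],[-0.045,0.03,0,0],[-0.045,0.03,0,0],[-0.045,0.03,0,0],[0,0.055,0.0,0],[0,0.055,0,0],[0,0.055,0,0],[0,0.055,0,0],[0,0.055,0,0],[0,0.055,0,0],[0,0.055,0,0],[0,0.055,0,0],[0,0.055,0,0],[0,0.055,0,0]],
], claw=1)

```text
time_s: 2.6
tcp_pos: [0.5075, 0.1844, 0.272]
ee_rot: [[-1.0, 0.0, -0.0], [0.0, 1.0, -0.0], [0.0, -0.0, -1.0]]
wrist_force: [0.5, -0.2, 0.1]
gripper_width: 1.001
gripper_force: 0.0
```

Emit:
jog_arm([
  [[-0.0085,0.046,0,0],[0,0.047,0,0],[0,0.047,0.02,0],[0,0,0.05,0],[0,0,0.05,0],[0,0,0.04,0],[0,0,0.02,0],[0,0,0.012,0],[0,0,0.007,0],[0,0,0,0]],
])

```text
time_s: 3.85
tcp_pos: [0.5167, 0.3228, 0.0734]
ee_rot: [[-1.0, 0.0, 0.0], [0.0, 1.0, 0.0], [-0.0, 0.0, -1.0]]
wrist_force: [0.1, 0.1, 0.4]
gripper_width: 0.994
gripper_force: 0.0
```

Emit:
jog_arm([
  [[0,0,0,0],[0,0,0,0],[0,0,0,0],[0,0,0,0],[0,0,0,0],[0,0,0,0]],
], claw=0)

```text
time_s: 4.6
tcp_pos: [0.5165, 0.3227, 0.0733]
ee_rot: [[-1.0, 0.0, 0.0], [0.0, 1.0, -0.0], [-0.0, -0.0, -1.0]]
wrist_force: [0.1, -0.6, 0.1]
gripper_width: 0.5
gripper_force: 30.0
```

Emit:
jog_arm([
  [[0,0,-0.03,0],[0,0,-0.04,0],[0,-0.025,-0.025,0],[-0.005,-0.045,0,0],[-0.005,-0.05,0,0],[-0.005,-0.05,0,0],[-0.0055,-0.05,0,0],[0,-0.05,0,0],[0,-0.045,0,0],[0,-0.035,0,0],[0,-0.018,0.02,0],[0,0,0.02,0],[0,0,0,0]],
])

```text
time_s: 6.22
tcp_pos: [0.5358, -0.0458, 0.1268]
ee_rot: [[-1.0, 0.001, -0.004], [0.001, 1.0, -0.001], [0.004, -0.001, -1.0]]
wrist_force: [0.4, -0.1, -0.5]
gripper_width: 0.505
gripper_force: 30.0
```

```bash
python3 - <<'E'
from h import *
T=save('top','t1.png'); S=save('side','s1.png')
a=cv2.resize(T[160:215,235:305],None,fx=7,fy=7,interpolation=cv2.INTER_CUBIC)
b=cv2.resize(S[165:235,200:290],None,fx=5.5,fy=5.5,interpolation=cv2.INTER_CUBIC)
a=cv2.resize(a,(a.shape[1]*385//a.shape[0],385)); a=a[:,:300] if a.shape[1]>490 else a
o=np.hstack([a[:, :300],b]); cv2.imwrite('pics/h1.png',o[...,::-1]); print(o.shape,sense()['tcp_pos'])
E
```

```text
(385, 795, 3) [ 0.53727195 -0.04517991  0.12858673]
```

View pics/h1.png

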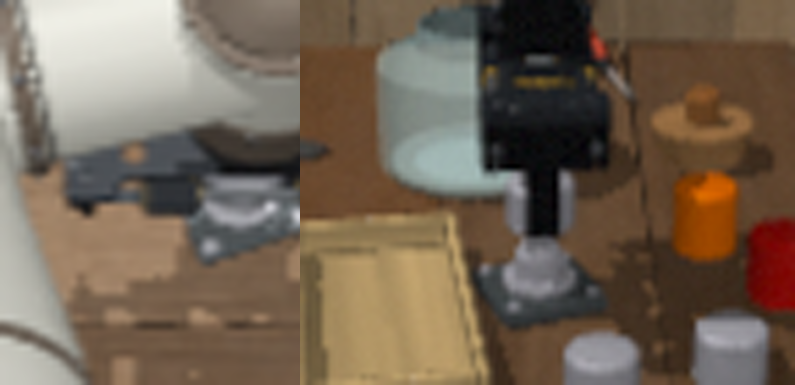

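The side crop shows the gripped cap centred over the pin in x (both at crop column ~540). Next I'll lower it in gentle steps.

Emit:
jog_arm([
  [[0,0,0.012,0],[0,0,0.003,0],[0,0,0.002,0],[0,0,0.002,0],[0,0,0,0]],
])

```text
time_s: 6.95
tcp_pos: [0.537, -0.0453, 0.1092]
ee_rot: [[-1.0, 0.0, -0.0], [0.0, 1.0, -0.0], [0.0, -0.0, -1.0]]
wrist_force: [-0.6, 0.9, -0.9]
gripper_width: 0.5
gripper_force: 30.0
```

Emit:
jog_arm([
  [[0,0,0.002,0],[0,0,0.002,0],[0,0,0.002,0],[0,0,0,0]],
])

```text
time_s: 7.45
tcp_pos: [0.5368, -0.0454, 0.103]
ee_rot: [[-1.0, 0.0, -0.001], [0.0, 1.0, -0.0], [0.001, -0.0, -1.0]]
wrist_force: [0.1, 0.3, -0.5]
gripper_width: 0.5
gripper_force: 30.0
```

Emit:
jog_arm([
  [[0,0,0.002,0],[0,0,0.002,0],[0,0,0.002,0],[0,0,0.002,0],[0,0,0,0]],
])

```text
time_s: 8.07
tcp_pos: [0.5369, -0.0453, 0.0951]
ee_rot: [[-1.0, 0.0, -0.0], [0.0, 1.0, -0.0], [0.0, -0.0, -1.0]]
wrist_force: [-0.5, 0.1, -1.1]
gripper_width: 0.502
gripper_force: 30.0
```

Emit:
jog_arm([
  [[0,0,0.0015,0],[0,0,0.0015,0],[0,0,0,0]],
])

```text
time_s: 8.45
tcp_pos: [0.5369, -0.0453, 0.0921]
ee_rot: [[-1.0, 0.0, -0.0], [0.0, 1.0, -0.0], [0.0, -0.0, -1.0]]
wrist_force: [0.4, -0.4, -0.7]
gripper_width: 0.504
gripper_force: 30.0
```

Emit:
jog_arm([
  [[0,0,0.001,0],[0,0,0,0],[0,0,0,0],[0,0,-0.02,0],[0,0,-0.04,0],[0,0,-0.04,0],[-0.008,-0.03,-0.02,0],[-0.012,-0.05,0,0],[-0.012,-0.05,0,0],[-0.012,-0.05,0,0],[0,-0.035,0.01,0],[0,0,0.013,0],[0,0,0,0],[0,0,0,0]],
])

```text
time_s: 10.2
tcp_pos: [0.5811, -0.2593, 0.1886]
ee_rot: [[-1.0, -0.001, 0.0], [-0.001, 1.0, -0.0], [-0.0, -0.0, -1.0]]
wrist_force: [1.0, -1.0, -0.7]
gripper_width: 0.502
gripper_force: 30.0
```

```bash
python3 - <<'E'
from h import *
T=save('top','t2.png'); S=save('side','s2.png')
a=cv2.resize(T[130:220,280:370],(400,400),interpolation=cv2.INTER_CUBIC);b=cv2.resize(S[120:210,190:280],(400,400),interpolation=cv2.INTER_CUBIC)
cv2.imwrite('pics/h2.png',np.hstack([a,b])[...,::-1]); print(sense()['tcp_pos'],sense()['wrist_force'])
E
```

```text
[ 0.58137795 -0.25937853  0.18905429] [-0.4569342  -0.5079194  -0.07137716]
```

View pics/h2.png

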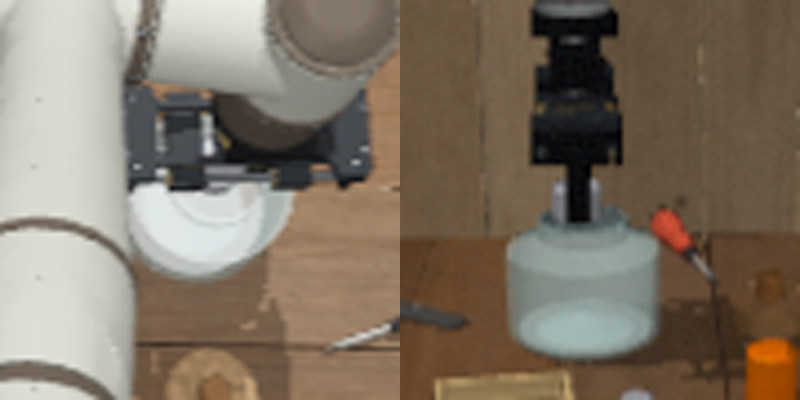

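The side crop shows the cap over the jar neck, about 5 mm to +x as planned, with the tips above the rim. I'll release it and move toward cap_36.

Emit:
jog_arm([
  [[0,0,0,0],[0,0,0,0],[0,0,0,0],[0,0,-0.02,0],[0.02,0.03,0,0],[0.025,0.05,0,0],[0.025,0.05,0,0],[0.025,0.05,0,0],[0.025,0.05,0,0],[0.02,0.05,0,0],[0.013,0.04,0,0],[0,0,0,0]],
], claw=1)

```text
time_s: 11.8
tcp_pos: [0.4275, 0.0617, 0.2088]
ee_rot: [[-1.0, -0.005, 0.001], [-0.005, 1.0, 0.001], [-0.001, 0.001, -1.0]]
wrist_force: [0.4, -0.3, 0.1]
gripper_width: 0.995
gripper_force: 0.0
```

```bash
cat > look.py <<'E'
from h import *
import sys
T=save('top',f't{sys.argv[1]}.png'); S=save('side',f's{sys.argv[1]}.png')
bt=blobs4(T,60,400,(150,180,275,235)); bs=blobs4(S,60,900,(235,205,310,305))
known={36:(.4283,.0633),40:(.5076,.0925),44:(.4371,.3101),48:(.5152,.2128),52:(.4235,.1936)}
for h,p in known.items():
    q=proj('side',[*p,h/2])[0]; r=proj('top',[*p,h/2])[0]
    f=lambda B,q:min(([round(float(x),1) for x in b[0]-q] for b in B),key=np.linalg.norm,default=None)
    print(h,'side d',f(bs,q),'top d',f(bt,r))
K=((S[...,0]>100)&(S[...,0]>1.3*S[...,2])).astype(np.uint8)
s=sense(); print(s['tcp_pos'],s['wrist_force'])
E
python3 look.py 3
```

```text
36 side d [37.2, -505.9] top d [-19.7, -78.9]
40 side d [34.5, -507.4] top d [-20.1, -80.0]
44 side d [37.1, -507.4] top d [9.9, -80.2]
48 side d [34.6, -507.5] top d [11.9, -81.2]
52 side d [36.8, -507.3] top d [-21.2, -77.5]
[0.42806066 0.05991958 0.20851792] [ 0.08286675 -0.41518857  0.07777233]
```

```bash
python3 - <<'E'
from h import *
print(proj('side',[.4283,.0633,.018]),proj('top',[.4283,.0633,.018]))
K,d,e,R=cm('side'); c=R.T@(np.array([.4283,.0633,.018])-e); print(K@(c/c[2]), np.abs(R.T@R-np.eye(3)).max(),np.linalg.det(R))
S=cv2.imread('pics/raw_s3.png')[...,::-1]
for b in blobs4(S,60,900,(235,205,310,305)): print(b)
E
```

```text
[[277.76975475 227.98220092]] [[241.40138215 214.02152974]]
[277.78372996 228.00415286   1.        ] 3.3306690738754696e-16 0.9999999999999999
(array([242.82904901, 213.50885722]), (np.float64(236.375), np.float64(207.375), np.float64(13.25), np.float64(11.75), np.float64(117.3125)))
(array([277.76706104, 228.53677984]), (np.float64(271.125), np.float64(220.875), np.float64(13.75), np.float64(15.5), np.float64(182.25)))
(array([254.17214242, 233.3267879 ]), (np.float64(247.625), np.float64(225.125), np.float64(13.75), np.float64(17.0), np.float64(204.5)))
(array([285.45896147, 247.89169807]), (np.float64(277.875), np.float64(236.875), np.float64(15.5), np.float64(22.25), np.float64(298.5)))
(array([254.56115204, 253.34094064]), (np.float64(247.125), np.float64(242.375), np.float64(15.25), np.float64(22.0), np.float64(292.6875)))
(array([286.93693988, 273.58495146]), (np.float64(278.625), np.float64(262.625), np.float64(17.25), np.float64(22.5), np.float64(334.75)))
```

All caps are still where they were at the start, so I'll grasp cap_36.

Emit:
jog_arm([
  [[0,0.003,0.04,0],[0,0,0.045,0],[0,0,0.03,0],[0,0,0.013,0],[0,0,0.006,0],[0,0,0,0]],
])

```text
time_s: 12.65
tcp_pos: [0.4283, 0.0621, 0.0741]
ee_rot: [[-1.0, 0.002, -0.0], [0.002, 1.0, -0.0], [0.0, -0.0, -1.0]]
wrist_force: [1.5, 0.2, 0.5]
gripper_width: 1.0
gripper_force: 0.0
```

Emit:
jog_arm([
  [[0,0,0,0],[0,0,0,0],[0,0,0,0],[0,0,0,0],[0,0,0,0]],
], claw=0)

```text
time_s: 13.28
tcp_pos: [0.428, 0.0627, 0.0743]
ee_rot: [[-1.0, 0.0, 0.0], [0.0, 1.0, 0.0], [-0.0, 0.0, -1.0]]
wrist_force: [-0.3, -0.9, 0.3]
gripper_width: 0.518
gripper_force: 0.1
```

```bash
cat > look.py <<'E'
from h import *
import sys
ref={36:(277.7,228.5),40:(254.2,233.3),52:(285.4,247.9),48:(254.5,253.3),44:(286.9,273.6)}
S=save('side',f's{sys.argv[1]}.png'); bs=blobs4(S,60,900,(220,205,320,305))
for h,r in ref.items(): print(h,min((tuple((b[0]-r).round(1)) for b in bs),key=np.linalg.norm))
a=cv2.resize(S.astype(np.float32),None,fx=4,fy=4); m=((a[...,0]>1.5*a[...,2])&(a[...,0]>130)&(a[...,0]<215)).astype(np.uint8)
print('stopper',[(((b[0]+.5)/4-.5).round(1),b[1][4]) for b in blobs(m,300,20000) if 1040<b[0][0]<1160 and 700<b[0][1]<800])
s=sense(); print(s['tcp_pos'],s['wrist_force'])
E
python3 look.py 4
```

```text
36 (np.float64(7.7), np.float64(19.4))
40 (np.float64(-0.1), np.float64(0.0))
52 (np.float64(0.0), np.float64(-0.0))
48 (np.float64(0.0), np.float64(0.0))
44 (np.float64(0.0), np.float64(-0.0))
stopper []
[0.42801075 0.06278939 0.07434073] [-0.71413077 -0.1545977   0.59991772]
```

Emit:
jog_arm([
  [[0,0,0,0],[0,0,-0.02,0],[0,0,-0.035,0],[-0.02,-0.02,-0.025,0],[-0.045,-0.045,0,0],[-0.034,-0.033,0,0],[-0.01,-0.01,0,0],[0,0,0.02,0],[0,0,0.013,0],[0,0,0,0],[0,0,0,0]],
])

```text
time_s: 14.7
tcp_pos: [0.5363, -0.0441, 0.1217]
ee_rot: [[-1.0, -0.001, 0.001], [-0.001, 1.0, -0.0], [-0.001, -0.0, -1.0]]
wrist_force: [0.4, -0.5, -0.8]
gripper_width: 0.502
gripper_force: 30.0
```

Emit:
jog_arm([
  [[0,0,0.003,0],[0,0,0.003,0],[0,0,0.002,0],[0,0,0.002,0],[0,0,0,0]],
])

```text
time_s: 15.32
tcp_pos: [0.5361, -0.0446, 0.1111]
ee_rot: [[-1.0, 0.0, -0.0], [0.0, 1.0, -0.0], [0.0, -0.0, -1.0]]
wrist_force: [0.5, 0.3, -1.5]
gripper_width: 0.503
gripper_force: 30.0
```

Emit:
jog_arm([
  [[0,0,0.002,0],[0,0,0.002,0],[0,0,0.002,0],[0,0,0.001,0],[0,0,0,0]],
])

```text
time_s: 15.95
tcp_pos: [0.5364, -0.0447, 0.1043]
ee_rot: [[-1.0, 0.0, 0.0], [0.0, 1.0, -0.0], [-0.0, -0.0, -1.0]]
wrist_force: [0.6, -1.9, -1.6]
gripper_width: 0.502
gripper_force: 30.0
```

Emit:
jog_arm([
  [[0,0,0.001,0],[0,0,0.0,0],[0,0,0,0]],
])

```text
time_s: 16.32
tcp_pos: [0.5363, -0.0446, 0.1034]
ee_rot: [[-1.0, 0.0, 0.0], [0.0, 1.0, -0.0], [-0.0, -0.0, -1.0]]
wrist_force: [1.7, -3.5, -0.6]
gripper_width: 0.5
gripper_force: 30.0
```

Emit:
jog_arm([
  [[-0.0005,-0.0007,0.0007,0],[0,0,0.0007,0],[0,0,0,0]],
])

```text
time_s: 16.7
tcp_pos: [0.5365, -0.0448, 0.1033]
ee_rot: [[-1.0, -0.0, 0.0], [-0.0, 1.0, 0.0], [-0.0, 0.0, -1.0]]
wrist_force: [-1.9, 1.0, 9.5]
gripper_width: 0.5
gripper_force: 30.0
```

cap_36 stopped with its bottom 11 mm above the shoulder, at about 10 N contact, so it is shallow and goes to the tray.

Emit:
jog_arm([
  [[0,0,-0.015,0],[0,0,-0.03,0],[-0.02,0.02,-0.015,0],[-0.05,0.04,0,0],[-0.035,0.028,0,0],[-0.009,0.007,0.01,0],[0,0,0.03,0],[0,0,0.022,0],[0,0,0.01,0],[0,0,0.005,0],[0,0,0,0]],
])

```text
time_s: 18.08
tcp_pos: [0.6495, 0.0487, 0.0853]
ee_rot: [[-1.0, 0.0, 0.0], [0.0, 1.0, 0.0], [-0.0, 0.0, -1.0]]
wrist_force: [0.3, -0.9, -0.5]
gripper_width: 0.5
gripper_force: 30.0
```

Emit:
jog_arm([
  [[0,0,0,0],[0,0,0,0],[0,0,-0.015,0],[0,0,-0.035,0],[0,0,-0.04,0],[0.02,0,-0.03,0],[0.04,0.01,0,0],[0.04,0.01,0,0],[0.03,0.01,0,0],[0.0125,0.0125,0,0],[0,0,0,0],[0,0,0,0]],
], claw=0.62)

```text
time_s: 19.58
tcp_pos: [0.508, 0.0917, 0.2053]
ee_rot: [[-1.0, -0.0, 0.001], [-0.0, 1.0, 0.0], [-0.001, 0.0, -1.0]]
wrist_force: [-1.5, 0.3, -0.5]
gripper_width: 0.622
gripper_force: 0.0
```

```bash
python3 look.py 5; python3 -c "
import cv2;i=cv2.imread('pics/s5.png');cv2.imwrite('pics/s5c.png',cv2.resize(i[150:290,180:320],None,fx=4,fy=4,interpolation=2))"
```

```text
36 (np.float64(7.7), np.float64(19.7))
40 (np.float64(-0.0), np.float64(0.0))
52 (np.float64(-0.0), np.float64(0.3))
48 (np.float64(0.1), np.float64(0.0))
44 (np.float64(0.0), np.float64(-0.0))
stopper [(array([276.9, 187.7]), np.int32(415))]
[0.50797624 0.09145144 0.20496913] [-0.14193129 -0.21596439 -0.12193706]
```

View pics/s5c.png

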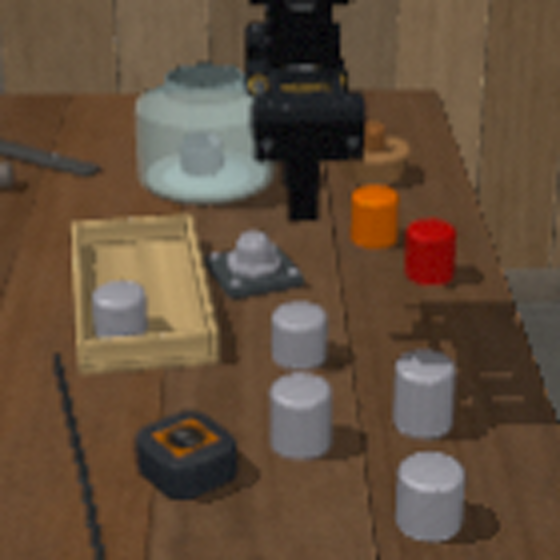

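cap_32 is in the jar (crop ~(203,153)), cap_36 stands in the tray (~(119,308)) and the other caps haven't moved. Next is cap_40.

Emit:
jog_arm([
  [[0,0.001,0.03,0],[0,0,0.045,0],[0,0,0.03,0],[0,0,0.015,0],[0,0,0.008,0],[0,0,0,0]],
], claw=1)

```text
time_s: 20.38
tcp_pos: [0.5074, 0.0924, 0.077]
ee_rot: [[-1.0, 0.0, 0.0], [0.0, 1.0, 0.0], [-0.0, 0.0, -1.0]]
wrist_force: [-0.7, 0.4, -0.1]
gripper_width: 0.997
gripper_force: 0.0
```

Emit:
jog_arm([
  [[0,0,0,0],[0,0,0,0],[0,0,0,0],[0,0,0,0],[0,0,0,0],[0,0,0,0]],
], claw=0)

```text
time_s: 21.12
tcp_pos: [0.507, 0.0923, 0.077]
ee_rot: [[-1.0, 0.0, -0.0], [0.0, 1.0, -0.0], [0.0, -0.0, -1.0]]
wrist_force: [-1.1, -0.1, 1.2]
gripper_width: 0.504
gripper_force: 30.0
```

Emit:
jog_arm([
  [[0,0,-0.02,0],[0,0,-0.035,0],[-0.005,-0.02,-0.025,0],[-0.015,-0.05,0,0],[-0.01,-0.045,0,0],[0,-0.023,0.01,0],[0,0,0.02,0],[0,0,0.006,0],[0,0,0.003,0],[0,0,0,0],[0,0,0.003,0],[0,0,0.002,0],[0,0,0.001,0],[0,0,0,0]],
])

```text
time_s: 22.88
tcp_pos: [0.5369, -0.0456, 0.1118]
ee_rot: [[-1.0, 0.0, -0.0], [0.0, 1.0, -0.0], [0.0, -0.0, -1.0]]
wrist_force: [-0.2, -0.8, -0.7]
gripper_width: 0.5
gripper_force: 30.0
```

Emit:
jog_arm([
  [[0,0,0.002,0],[0,0,0.002,0],[0,0,0.002,0],[0,0,0.001,0],[0,0,0,0]],
])

```text
time_s: 23.5
tcp_pos: [0.537, -0.0457, 0.1059]
ee_rot: [[-1.0, -0.0, -0.0], [-0.0, 1.0, -0.0], [0.0, -0.0, -1.0]]
wrist_force: [-2.7, 0.6, 6.5]
gripper_width: 0.505
gripper_force: 30.0
```

Contact came at 11 mm above the shoulder, so cap_40 is shallow and goes to the tray.

Emit:
jog_arm([
  [[0,0,0,0],[0,0,0,0],[0,0,-0.015,0],[0,0,-0.03,0],[-0.02,-0.004,-0.015,0],[-0.05,-0.005,0,0],[-0.04,-0.005,0,0],[-0.012,0,0.01,0],[0,0,0.03,0],[0,0,0.022,0],[0,0,0.01,0],[0,0,0.006,0],[0,0,0,0]],
])

```text
time_s: 25.12
tcp_pos: [0.659, -0.0596, 0.0872]
ee_rot: [[-1.0, 0.0, 0.0], [0.0, 1.0, -0.0], [-0.0, -0.0, -1.0]]
wrist_force: [1.2, -0.5, -0.4]
gripper_width: 0.505
gripper_force: 30.0
```

Emit:
jog_arm([
  [[0,0,0,0],[0,0,0,0],[0,0,-0.015,0],[0,0,-0.035,0],[0.01,0.01,-0.04,0],[0.03,0.045,-0.03,0],[0.04,0.05,0,0],[0.04,0.05,0,0],[0.04,0.05,0,0],[0.03,0.05,0,0],[0.02,0.05,0,0],[0.012,0.04,0,0],[0,0.024,0,0],[0,0,0,0],[0,0,0,0]],
], claw=0.62)

```text
time_s: 27.0
tcp_pos: [0.4402, 0.3049, 0.2069]
ee_rot: [[-1.0, 0.001, -0.0], [0.001, 1.0, -0.0], [0.0, -0.0, -1.0]]
wrist_force: [-0.3, 0.6, -0.8]
gripper_width: 0.62
gripper_force: 0.0
```

```bash
python3 look.py 6; python3 -c "
from h import *
S=cv2.imread('pics/raw_s6.png')[...,::-1]
for b in blobs4(S,60,900,(185,190,320,305)): print(b[0].round(1),b[1][2:])
print(proj('side',[[.6505,.05,.024],[.6593,-.0596,.026]]))"
```

```text
36 (np.float64(7.4), np.float64(20.3))
40 (np.float64(0.3), np.float64(20.1))
52 (np.float64(-0.3), np.float64(0.9))
48 (np.float64(0.0), np.float64(0.1))
44 (np.float64(0.0), np.float64(-0.0))
stopper [(array([267. , 186.6]), np.int32(360))]
[0.44019545 0.30470153 0.20689885] [-0.03966967 -0.64306251 -0.22150041]
[208.6 219.5] (np.float64(14.25), np.float64(29.25), np.float64(331.5))
[242.8 213.5] (np.float64(13.25), np.float64(11.75), np.float64(116.4375))
[285.1 248.8] (np.float64(15.5), np.float64(22.25), np.float64(268.3125))
[254.5 253.4] (np.float64(15.25), np.float64(21.75), np.float64(290.125))
[286.9 273.6] (np.float64(17.25), np.float64(22.5), np.float64(333.6875))
[[209.36609606 226.58588671]
 [208.22060523 211.03351682]]
```

Both shallow caps are in the tray and cap_44 hasn't moved. Grasping it now.

Emit:
jog_arm([
  [[0.003,0.0055,0.03,0],[0,0,0.045,0],[0,0,0.03,0],[0,0,0.015,0],[0,0,0.008,0],[0,0,0,0]],
], claw=1)

```text
time_s: 27.8
tcp_pos: [0.4373, 0.3113, 0.0792]
ee_rot: [[-1.0, 0.001, 0.0], [0.001, 1.0, 0.0], [-0.0, 0.0, -1.0]]
wrist_force: [0.6, -0.2, -0.5]
gripper_width: 0.997
gripper_force: 0.0
```

Emit:
jog_arm([
  [[0,0,0,0],[0,0,0,0],[0,0,0,0],[0,0,0,0],[0,0,0,0],[0,0,0,0]],
], claw=0)

```text
time_s: 28.55
tcp_pos: [0.4368, 0.3112, 0.0789]
ee_rot: [[-1.0, 0.0, -0.0], [0.0, 1.0, -0.0], [0.0, -0.0, -1.0]]
wrist_force: [-0.5, -0.5, 0.1]
gripper_width: 0.489
gripper_force: 30.0
```

Emit:
jog_arm([
  [[0,0,-0.02,0],[0,0,-0.045,0],[-0.005,-0.02,-0.035,0],[-0.015,-0.05,0,0],[-0.018,-0.055,0,0],[-0.018,-0.055,0,0],[-0.018,-0.055,0,0],[-0.015,-0.05,0,0],[-0.011,-0.045,0,0],[0,-0.027,0.015,0],[0,0,0.025,0],[0,0,0.01,0],[0,0,0.005,0],[0,0,0,0],[0,0,0.003,0],[0,0,0.003,0],[0,0,0.002,0],[0,0,0.002,0],[0,0,0,0]],
])

```text
time_s: 30.92
tcp_pos: [0.5368, -0.0458, 0.1137]
ee_rot: [[-1.0, 0.0, -0.0], [0.0, 1.0, -0.0], [0.0, -0.0, -1.0]]
wrist_force: [0.6, 0.1, -0.5]
gripper_width: 0.487
gripper_force: 30.0
```

Emit:
jog_arm([
  [[0,0,0.002,0],[0,0,0.002,0],[0,0,0.001,0],[0,0,0.001,0],[0,0,0.001,0],[0,0,0,0]],
])

```text
time_s: 31.68
tcp_pos: [0.5368, -0.0458, 0.1068]
ee_rot: [[-1.0, 0.0, -0.0], [0.0, 1.0, -0.0], [0.0, -0.0, -1.0]]
wrist_force: [-0.7, -0.0, -1.2]
gripper_width: 0.491
gripper_force: 30.0
```

Emit:
jog_arm([
  [[0,0,0.002,0],[0,0,0.002,0],[0,0,0.002,0],[0,0,0.0015,0],[0,0,0.001,0],[0,0,0,0]],
])

```text
time_s: 32.42
tcp_pos: [0.5368, -0.0458, 0.0983]
ee_rot: [[-1.0, 0.0, -0.0], [0.0, 1.0, -0.0], [0.0, -0.0, -1.0]]
wrist_force: [-0.1, -0.3, -0.2]
gripper_width: 0.49
gripper_force: 30.0
```

Emit:
jog_arm([
  [[0,0,0.001,0],[0,0,0.0005,0],[0,0,0,0]],
])

```text
time_s: 32.8
tcp_pos: [0.5369, -0.0457, 0.0969]
ee_rot: [[-1.0, 0.0, 0.0], [0.0, 1.0, 0.0], [-0.0, 0.0, -1.0]]
wrist_force: [-0.0, -0.9, -1.1]
gripper_width: 0.492
gripper_force: 30.0
```

Emit:
jog_arm([
  [[0,0,0.0007,0],[0,0,0.0007,0],[0,0,0,0]],
])

```text
time_s: 33.17
tcp_pos: [0.5369, -0.0457, 0.0968]
ee_rot: [[-1.0, -0.0, 0.0], [-0.0, 1.0, -0.0], [-0.0, -0.0, -1.0]]
wrist_force: [-3.4, 2.2, 8.9]
gripper_width: 0.486
gripper_force: 30.0
```

```bash
python3 look.py 7; python3 -c "
import cv2;i=cv2.imread('pics/s7.png');cv2.imwrite('pics/s7c.png',cv2.resize(i[150:260,180:310],None,fx=5,fy=5,interpolation=2))"
```

```text
36 (np.float64(7.8), np.float64(19.4))
40 (np.float64(0.4), np.float64(20.1))
52 (np.float64(0.1), np.float64(-0.0))
48 (np.float64(0.1), np.float64(0.1))
44 (np.float64(-1.4), np.float64(-25.7))
stopper [(array([272. , 187.3]), np.int32(874))]
[ 0.5368642  -0.04573989  0.09683741] [-3.15687393  1.9496899   9.12258871]
```

View pics/s7c.png

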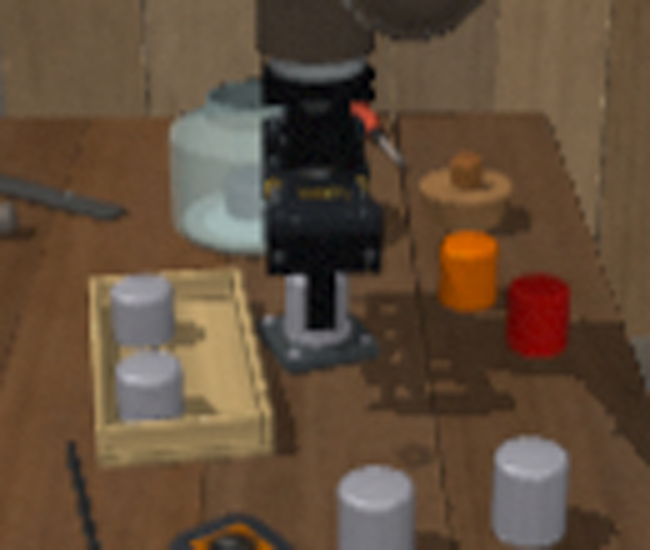

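cap_44 went down to the shoulder with 9 N contact at home. The picture shows it at (316,310) sitting on the disc, and the stopper hasn't moved. It goes to the jar.

Emit:
jog_arm([
  [[0,0,-0.02,0],[0,0,-0.04,0],[0,0,-0.04,0],[-0.004,-0.022,-0.02,0],[-0.01,-0.05,0,0],[-0.01,-0.05,0,0],[-0.01,-0.05,0,0],[0,-0.035,0.01,0],[0,0,0.015,0],[0,0,0,0],[0,0,0,0]],
])

```text
time_s: 34.6
tcp_pos: [0.5711, -0.2518, 0.1907]
ee_rot: [[-1.0, -0.001, 0.0], [-0.001, 1.0, -0.0], [-0.0, -0.0, -1.0]]
wrist_force: [-0.5, -0.4, 0.5]
gripper_width: 0.489
gripper_force: 30.0
```

Emit:
jog_arm([
  [[0,0,0,0],[0,0,0,0],[0,0,0,0],[0,0,-0.015,0],[0.002,0.03,0,0],[0.009,0.05,0,0],[0.009,0.055,0,0],[0.009,0.055,0,0],[0.009,0.055,0,0],[0.009,0.055,0,0],[0.009,0.055,0,0],[0,0.05,0,0],[0,0.04,0,0],[0,0.02,0,0],[0,0,0,0]],
], claw=1)

```text
time_s: 36.48
tcp_pos: [0.5151, 0.2131, 0.206]
ee_rot: [[-1.0, -0.001, 0.001], [-0.001, 1.0, 0.0], [-0.001, 0.0, -1.0]]
wrist_force: [-0.1, -0.1, 0.5]
gripper_width: 0.998
gripper_force: 0.0
```

```bash
python3 look.py 8
```

```text
36 (np.float64(7.7), np.float64(19.6))
40 (np.float64(0.4), np.float64(20.1))
52 (np.float64(-0.0), np.float64(0.2))
48 (np.float64(0.1), np.float64(0.1))
44 (np.float64(-1.5), np.float64(-25.5))
stopper [(array([274.9, 187.4]), np.int32(523))]
[0.51486897 0.21209689 0.20576763] [ 0.16395442 -0.94942961  0.14799186]
```

Emit:
jog_arm([
  [[0,0,0.03,0],[0,0,0.045,0],[0,0,0.027,0],[0,0,0.014,0],[0,0,0.008,0],[0,0,0,0]],
])

```text
time_s: 37.28
tcp_pos: [0.5152, 0.212, 0.0818]
ee_rot: [[-1.0, 0.001, 0.0], [0.001, 1.0, 0.0], [-0.0, 0.0, -1.0]]
wrist_force: [0.1, -0.0, -0.3]
gripper_width: 1.002
gripper_force: 0.0
```

Emit:
jog_arm([
  [[0,0,0,0],[0,0,0,0],[0,0,0,0],[0,0,0,0],[0,0,0,0],[0,0,0,0]],
], claw=0)

```text
time_s: 38.02
tcp_pos: [0.5149, 0.2122, 0.0815]
ee_rot: [[-1.0, 0.0, -0.0], [0.0, 1.0, -0.0], [0.0, -0.0, -1.0]]
wrist_force: [-0.2, 0.2, 0.4]
gripper_width: 0.495
gripper_force: 30.0
```

Emit:
jog_arm([
  [[0,0,-0.02,0],[0,0,-0.045,0],[-0.002,-0.02,-0.035,0],[-0.005,-0.05,0,0],[-0.005,-0.055,0,0],[-0.005,-0.055,0,0],[-0.005,-0.05,0,0],[0,-0.0277,0.015,0],[0,0,0.025,0],[0,0,0.01,0],[0,0,0.005,0],[0,0,0,0],[0,0,0.003,0],[0,0,0.003,0],[0,0,0.002,0],[0,0,0.002,0],[0,0,0,0]],
])

```text
time_s: 40.15
tcp_pos: [0.5367, -0.0455, 0.1163]
ee_rot: [[-1.0, 0.0, -0.0], [0.0, 1.0, -0.0], [0.0, -0.0, -1.0]]
wrist_force: [0.1, -0.1, -2.1]
gripper_width: 0.493
gripper_force: 30.0
```

Emit:
jog_arm([
  [[0,0,0.002,0],[0,0,0.002,0],[0,0,0.001,0],[0,0,0.001,0],[0,0,0.001,0],[0,0,0.001,0],[0,0,0,0]],
])

```text
time_s: 41.02
tcp_pos: [0.5368, -0.0455, 0.1084]
ee_rot: [[-1.0, 0.0, -0.0], [0.0, 1.0, -0.0], [0.0, -0.0, -1.0]]
wrist_force: [-0.3, -0.0, -0.3]
gripper_width: 0.491
gripper_force: 30.0
```

Below the shallow stop with no force, so I'll carry on toward home, with the TCP at 0.0995.

Emit:
jog_arm([
  [[0,0,0.002,0],[0,0,0.002,0],[0,0,0.002,0],[0,0,0.0015,0],[0,0,0.001,0],[0,0,0,0]],
])

```text
time_s: 41.78
tcp_pos: [0.5368, -0.0454, 0.0999]
ee_rot: [[-1.0, 0.0, -0.0], [0.0, 1.0, -0.0], [0.0, -0.0, -1.0]]
wrist_force: [0.2, 0.2, -0.3]
gripper_width: 0.49
gripper_force: 30.0
```

Emit:
jog_arm([
  [[0,0,0.0007,0],[0,0,0.0006,0],[0,0,0,0],[0,0,0,0]],
])

```text
time_s: 42.28
tcp_pos: [0.537, -0.0454, 0.0994]
ee_rot: [[-1.0, -0.0, 0.001], [-0.0, 1.0, -0.0], [-0.001, -0.0, -1.0]]
wrist_force: [-1.7, 0.7, 5.4]
gripper_width: 0.493
gripper_force: 30.0
```

Emit:
jog_arm([
  [[0,0,-0.02,0],[0,0,-0.04,0],[0,0,-0.045,0],[-0.004,-0.022,-0.02,0],[-0.01,-0.05,0,0],[-0.01,-0.055,0,0],[-0.01,-0.055,0,0],[0,-0.0395,0,0],[0,0,0.02,0],[0,0,0.015,0],[0,0,0,0],[0,0,0,0]],
])

```text
time_s: 43.78
tcp_pos: [0.5713, -0.2665, 0.1892]
ee_rot: [[-1.0, -0.001, 0.001], [-0.001, 1.0, -0.001], [-0.001, -0.001, -1.0]]
wrist_force: [-0.3, 0.9, -0.5]
gripper_width: 0.489
gripper_force: 30.0
```

Emit:
jog_arm([
  [[0,0,0,0],[0,0,0,0],[0,0,0,0],[0,0,-0.02,0],[0.01,0.03,0,0],[0.02,0.05,0,0],[0.025,0.055,0,0],[0.025,0.055,0,0],[0.025,0.055,0,0],[0.02,0.055,0,0],[0.015,0.055,0,0],[0.008,0.05,0,0],[0,0.036,0,0],[0,0.02,0,0],[0,0,0,0]],
], claw=1)

```text
time_s: 45.65
tcp_pos: [0.423, 0.1948, 0.2087]
ee_rot: [[-1.0, -0.001, 0.0], [-0.001, 1.0, 0.0], [-0.0, 0.0, -1.0]]
wrist_force: [-0.3, -0.6, -0.8]
gripper_width: 1.001
gripper_force: 0.0
```

```bash
python3 look.py 9; python3 -c "
import cv2;from h import *
i=cv2.imread('pics/s9.png')[150:260,180:310];T=save('top','t9.png')[110:240,220:370,::-1]
cv2.imwrite('pics/s9c.png',np.hstack([cv2.resize(i,(390,330),interpolation=2),cv2.resize(T,(381,330),interpolation=2)]))"
```

```text
36 (np.float64(7.7), np.float64(19.4))
40 (np.float64(-11.4), np.float64(-19.8))
52 (np.float64(0.0), np.float64(-0.0))
48 (np.float64(30.9), np.float64(-5.4))
44 (np.float64(-1.5), np.float64(-25.7))
stopper [(array([269.3, 187.4]), np.int32(619))]
[0.42276949 0.19387633 0.20851132] [-0.54183452 -0.69515643 -0.37381631]
```

View pics/s9c.png

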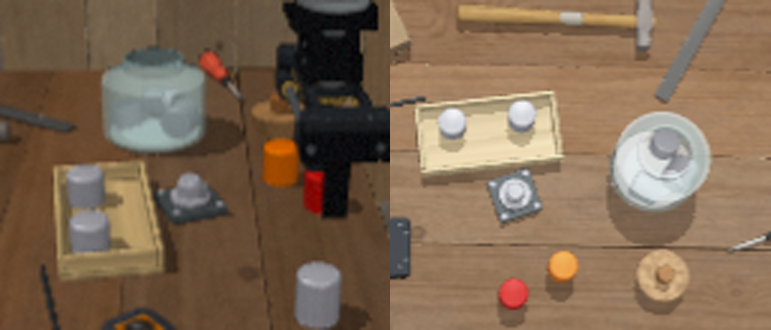

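The top crop shows three caps in the jar, caps 36 and 40 upright in the tray at (452,122) and (521,115), and the stopper standing at (664,275). Next is cap_52.

Emit:
jog_arm([
  [[0,0,0.03,0],[0,0,0.045,0],[0,0,0.027,0],[0,0,0.014,0],[0,0,0.0075,0],[0,0,0,0]],
])

```text
time_s: 46.5
tcp_pos: [0.423, 0.1933, 0.085]
ee_rot: [[-1.0, 0.001, -0.001], [0.001, 1.0, -0.001], [0.001, -0.001, -1.0]]
wrist_force: [-0.2, 0.3, -0.1]
gripper_width: 0.998
gripper_force: 0.0
```

Emit:
jog_arm([
  [[0,0,0,0],[0,0,0,0],[0,0,0,0],[0,0,0,0],[0,0,0,0],[0,0,0,0]],
], claw=0)

```text
time_s: 47.25
tcp_pos: [0.4228, 0.1941, 0.0852]
ee_rot: [[-1.0, 0.0, -0.0], [0.0, 1.0, -0.0], [0.0, -0.0, -1.0]]
wrist_force: [-0.6, 0.6, 1.3]
gripper_width: 0.489
gripper_force: 30.0
```

Emit:
jog_arm([
  [[0,0,-0.02,0],[0,0,-0.045,0],[-0.01,-0.02,-0.035,0],[-0.025,-0.05,0,0],[-0.03,-0.055,0,0],[-0.03,-0.055,0,0],[-0.019,-0.04,0,0],[0,-0.0195,0.015,0],[0,0,0.025,0],[0,0,0.01,0],[0,0,0.005,0],[0,0,0,0],[0,0,0.003,0],[0,0,0.003,0],[0,0,0.002,0],[0,0,0.002,0],[0,0,0,0]],
])

```text
time_s: 49.38
tcp_pos: [0.5366, -0.0452, 0.12]
ee_rot: [[-1.0, 0.0, -0.0], [0.0, 1.0, -0.0], [0.0, -0.0, -1.0]]
wrist_force: [-0.2, 0.2, -0.5]
gripper_width: 0.488
gripper_force: 30.0
```

Emit:
jog_arm([
  [[0,0,0.002,0],[0,0,0.0015,0],[0,0,0.001,0],[0,0,0.001,0],[0,0,0.0005,0],[0,0,0,0]],
])

```text
time_s: 50.12
tcp_pos: [0.5367, -0.0452, 0.1142]
ee_rot: [[-1.0, 0.0, 0.0], [0.0, 1.0, -0.0], [-0.0, -0.0, -1.0]]
wrist_force: [-0.1, 0.5, -0.5]
gripper_width: 0.488
gripper_force: 30.0
```

Emit:
jog_arm([
  [[0,0,0.0007,0],[0,0,0.0006,0],[0,0,0,0],[0,0,0,0]],
])

```text
time_s: 50.62
tcp_pos: [0.5367, -0.0452, 0.1142]
ee_rot: [[-1.0, -0.0, 0.0], [-0.0, 1.0, -0.0], [-0.0, -0.0, -1.0]]
wrist_force: [-3.0, 0.6, 8.9]
gripper_width: 0.486
gripper_force: 30.0
```

It stopped 11 mm short, so cap_52 is shallow and goes to the tray. After that, toward the stopper.

Emit:
jog_arm([
  [[0,0,-0.015,0],[0,0,-0.035,0],[-0.01,0.005,-0.02,0],[-0.035,0.017,0,0],[-0.025,0.012,0,0],[-0.0045,0.003,0.01,0],[0,0,0.035,0],[0,0,0.025,0],[0,0,0.012,0],[0,0,0.006,0],[0,0,0,0]],
])

```text
time_s: 52.0
tcp_pos: [0.6111, -0.0083, 0.0951]
ee_rot: [[-1.0, 0.0, -0.0], [0.0, 1.0, -0.0], [0.0, -0.0, -1.0]]
wrist_force: [0.0, -0.2, -1.1]
gripper_width: 0.491
gripper_force: 30.0
```

Emit:
jog_arm([
  [[0,0,0,0],[0,0,0,0],[0,0,-0.015,0],[0,0,-0.045,0],[0,0,-0.04,0],[0.02,-0.02,-0.02,0],[0.04,-0.05,0,0],[0.045,-0.055,0,0],[0.045,-0.055,0,0],[0.04,-0.05,0,0],[0.0145,-0.0255,0,0],[0,0,0,0],[0,0,0,0]],
], claw=0.62)

```text
time_s: 53.62
tcp_pos: [0.42, -0.2478, 0.2157]
ee_rot: [[-1.0, 0.0, 0.002], [0.0, 1.0, -0.0], [-0.002, -0.0, -1.0]]
wrist_force: [-1.0, 1.1, 0.2]
gripper_width: 0.62
gripper_force: 0.0
```

```bash
python3 - <<'E'
from h import *
S=save('side','s10.png'); T=save('top','t10.png')
a=cv2.resize(S[150:260,180:310],(390,330),interpolation=2);b=cv2.resize(T[130:240,240:370],(390,330),interpolation=2)
cv2.imwrite('pics/s10c.png',np.hstack([a,b])[...,::-1]); print(sense()['tcp_pos'])
E
```

```text
[ 0.4201862  -0.24734771  0.21526871]
```

View pics/s10c.png

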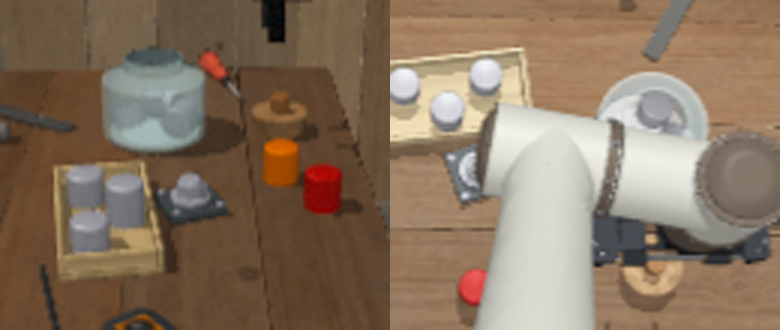

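cap_52 stands in the tray beside 36 and 40, and the stopper hasn't moved (side crop (280,102)). Now to grasp its knob.

Emit:
jog_arm([
  [[0.013,-0.0165,0.02,0],[0,0,0.045,0],[0,0,0.03,0],[0,0,0.012,0],[0,0,0.0065,0],[0,0,0,0]],
], claw=1)

```text
time_s: 54.48
tcp_pos: [0.4071, -0.2644, 0.1018]
ee_rot: [[-1.0, -0.001, 0.001], [-0.001, 1.0, -0.0], [-0.001, -0.0, -1.0]]
wrist_force: [0.1, 0.4, 0.2]
gripper_width: 0.998
gripper_force: 0.0
```

Emit:
jog_arm([
  [[0,0,0,0],[0,0,0,0],[0,0,0,0],[0,0,0,0],[0,0,0,0],[0,0,0,0],[0,0,0,0],[0,0,0,0]],
], claw=0)

```text
time_s: 55.48
tcp_pos: [0.4064, -0.2645, 0.1013]
ee_rot: [[-1.0, 0.0, -0.0], [0.0, 1.0, 0.0], [0.0, 0.0, -1.0]]
wrist_force: [-0.2, -0.1, -0.8]
gripper_width: 0.291
gripper_force: 30.0
```

Emit:
jog_arm([
  [[0,0,-0.02,0],[0,0,-0.045,0],[0,0,-0.045,0],[0,0,-0.025,0],[-0.02,0.0015,0,0],[-0.045,0.0015,0,0],[-0.05,0.0015,0,0],[-0.04,0,0,0],[-0.0135,0,0.01,0],[0,0,0.008,0],[0,0,0,0],[0,0,0,0]],
])

```text
time_s: 56.98
tcp_pos: [0.574, -0.2602, 0.2187]
ee_rot: [[-1.0, 0.001, -0.0], [0.001, 1.0, -0.0], [0.0, -0.0, -1.0]]
wrist_force: [-0.4, -0.5, -0.1]
gripper_width: 0.288
gripper_force: 30.0
```

```bash
python3 - <<'E'
from h import *
S=save('side','s11.png'); T=save('top','t11.png')
a=cv2.resize(S[110:190,190:270],(400,400),interpolation=2);b=cv2.resize(T[130:210,290:370],(400,400),interpolation=2)
cv2.imwrite('pics/s11c.png',np.hstack([a,b])[...,::-1]); print(sense()['tcp_pos'],sense()['wrist_force'])
E
```

```text
[ 0.57444534 -0.26025715  0.21925524] [-0.54595597  0.1869511  -0.90574343]
```

View pics/s11c.png

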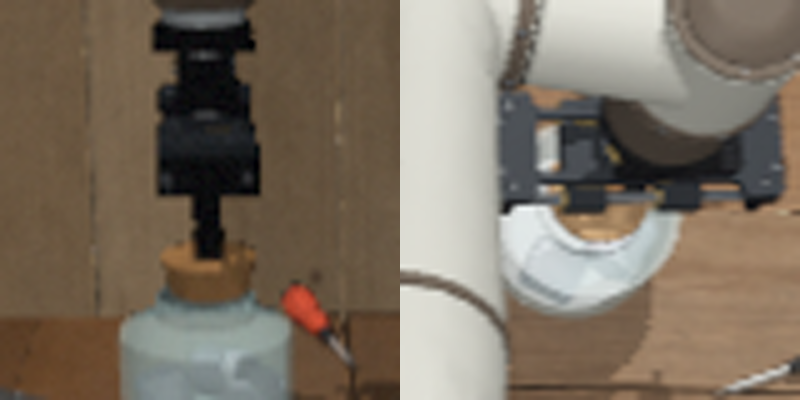

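The side crop shows stopper (centre column ~208) and neck (~209) aligned in x, with the stopper just above the rim. I'll lower it and watch the forces.

Emit:
jog_arm([
  [[0,0,0.003,0],[0,0,0.003,0],[0,0,0.003,0],[0,0,0.002,0],[0,0,0,0]],
])

```text
time_s: 57.7
tcp_pos: [0.5749, -0.2601, 0.2071]
ee_rot: [[-1.0, 0.0, -0.0], [0.0, 1.0, -0.0], [0.0, -0.0, -1.0]]
wrist_force: [-0.2, -0.9, -0.5]
gripper_width: 0.284
gripper_force: 30.0
```

Emit:
jog_arm([
  [[0,0,0.002,0],[0,0,0.002,0],[0,0,0.002,0],[0,0,0.001,0],[0,0,0,0]],
])

```text
time_s: 58.32
tcp_pos: [0.5755, -0.2606, 0.2009]
ee_rot: [[-1.0, 0.0, 0.002], [0.0, 1.0, -0.001], [-0.002, -0.001, -1.0]]
wrist_force: [2.5, -3.7, 0.8]
gripper_width: 0.286
gripper_force: 30.0
```

Emit:
jog_arm([
  [[-0.001,-0.0015,0.001,0],[0,0,0.001,0],[0,0,0.001,0],[0,0,0,0]],
])

```text
time_s: 58.82
tcp_pos: [0.576, -0.2617, 0.1974]
ee_rot: [[-1.0, 0.0, 0.0], [0.0, 1.0, -0.0], [-0.0, -0.0, -1.0]]
wrist_force: [2.3, -3.1, 1.0]
gripper_width: 0.288
gripper_force: 30.0
```

Emit:
jog_arm([
  [[-0.0007,-0.001,0.001,0],[0,0,0.001,0],[0,0,0.001,0],[0,0,0,0]],
])

```text
time_s: 59.32
tcp_pos: [0.5766, -0.2626, 0.1942]
ee_rot: [[-1.0, 0.0, -0.0], [0.0, 1.0, 0.0], [0.0, 0.0, -1.0]]
wrist_force: [1.8, -1.8, 0.0]
gripper_width: 0.287
gripper_force: 30.0
```

Emit:
jog_arm([
  [[-0.0005,-0.0005,0.001,0],[0,0,0.001,0],[0,0,0.001,0],[0,0,0,0]],
])

```text
time_s: 59.82
tcp_pos: [0.5771, -0.2632, 0.1913]
ee_rot: [[-1.0, 0.0, -0.0], [0.0, 1.0, -0.0], [0.0, -0.0, -1.0]]
wrist_force: [0.4, -2.9, 0.3]
gripper_width: 0.289
gripper_force: 30.0
```

Emit:
jog_arm([
  [[0,-0.0005,0.001,0],[0,0,0.001,0],[0,0,0,0]],
])

```text
time_s: 60.2
tcp_pos: [0.5772, -0.2637, 0.1894]
ee_rot: [[-1.0, 0.0, 0.0], [0.0, 1.0, -0.0], [-0.0, -0.0, -1.0]]
wrist_force: [1.0, -3.2, 0.8]
gripper_width: 0.288
gripper_force: 30.0
```

Emit:
jog_arm([
  [[0,-0.0005,0.001,0],[0,0,0.001,0],[0,0,0,0]],
])

```text
time_s: 60.58
tcp_pos: [0.5774, -0.2643, 0.1875]
ee_rot: [[-1.0, 0.0, 0.001], [0.0, 1.0, -0.0], [-0.001, -0.0, -1.0]]
wrist_force: [2.3, -4.0, 1.2]
gripper_width: 0.289
gripper_force: 30.0
```

Emit:
jog_arm([
  [[-0.0005,-0.001,0.0007,0],[0,0,0.0007,0],[0,0,0,0]],
])

```text
time_s: 60.95
tcp_pos: [0.5777, -0.2648, 0.1861]
ee_rot: [[-1.0, 0.0, 0.0], [0.0, 1.0, 0.0], [-0.0, 0.0, -1.0]]
wrist_force: [1.1, -0.8, 3.1]
gripper_width: 0.286
gripper_force: 30.0
```

The side forces have gone and the seat is making contact. I'll nudge it a touch more, then release and back off.

Emit:
jog_arm([
  [[0,0,0.0006,0],[0,0,0,0]],
])

```text
time_s: 61.2
tcp_pos: [0.5777, -0.2648, 0.1858]
ee_rot: [[-1.0, -0.0, 0.0], [-0.0, 1.0, 0.0], [-0.0, 0.0, -1.0]]
wrist_force: [1.1, -0.3, 5.2]
gripper_width: 0.29
gripper_force: 30.0
```

Emit:
jog_arm([
  [[0,0,0,0],[0,0,0,0],[0,0,0,0],[0,0,0,0],[0,0,-0.02,0],[0,0,-0.05,0],[0.03,0.03,-0.05,0],[0.05,0.05,0,0],[0.04,0.06,0,0],[0.04,0.06,0,0],[0.02,0.06,0,0],[0,0.06,0,0],[0,0.06,0,0],[0,0,0,0]],
], claw=0.6)

```text
time_s: 62.95
tcp_pos: [0.4152, 0.0943, 0.3025]
ee_rot: [[-1.0, -0.006, -0.001], [-0.006, 1.0, 0.0], [0.001, 0.0, -1.0]]
wrist_force: [0.3, -0.8, -0.3]
gripper_width: 0.596
gripper_force: 0.0
```

```bash
python3 - <<'E'
from h import *
S=save('side','s12.png'); T=save('top','t12.png')
a=cv2.resize(S[140:220,190:270],(400,400),interpolation=2);b=cv2.resize(T[130:210,290:370],(400,400),interpolation=2)
cv2.imwrite('pics/s12c.png',np.hstack([a,b])[...,::-1]); s=sense();print(s['tcp_pos'],s['wrist_force'])
for p in ([.5765,-.2645,.140],[.5765,-.2645,.112]): print(proj('side',p),proj('top',p))
E
```

```text
[0.41511588 0.09148104 0.30230467] [-0.23871009 -0.30121248  0.55368333]
[[230.36950837 161.43804896]] [[330.64864345 167.20177746]]
[[230.53247125 168.13048491]] [[329.01220469 169.22851567]]
```

View pics/s12c.png

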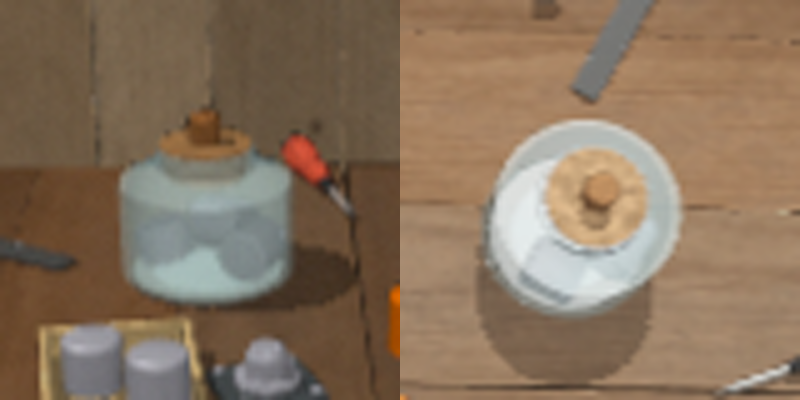

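The stopper sits level and centred in the neck (side crop (205,140), top crop (598,195)). The good caps lie below it, the tray holds the three rejects, and the arm is clear. Handing in.

```bash
python3 -c "
from station import *
print(finish_job())"
```

```text
the job is handed in; nothing more can be done
None
```

All six caps were tried on the gauge in order: 32, 44 and 48 went home and are in the jar, 36, 40 and 52 stopped short and are in the tray, and the stopper is seated upright in the neck; handed in at about 63 s, and the hand-in call gave no verdict.

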